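# Put the wall-repair kit back into its shadow foam

### The job

Put the wall-repair kit away: lay each screwdriver in the dark foam block whose shaped pocket has the screwdriver's own colour (handle in the wide part, blade in the narrow channel), and set the card screw box upright in the rectangular pocket and the filler tub upright in the round one. Everything must rest flat on the floor of its own pocket; do not shift or knock over the bottle or the caulk cartridge standing behind.

Things in the scene. Friction and masses are not known exactly. Their poses are not given: they have to be found in the camera images.
- driver_red: Screwdriver with a red handle, 176 mm long, lying on the table. Origin: underside, halfway along the length; +y to the blade tip, -y to the handle end, x across, z up. Grip across the handle (closing along x) about 30 mm from the origin towards the handle end; handle 30 mm wide, 32 mm high, from y = -88 to 14 mm; blade shaft 6 mm wide. About 0.09 kg.
- driver_yellow: Screwdriver with a yellow handle, 206 mm long, lying on the table. Origin: underside, halfway along the length; +y to the blade tip, -y to the handle end, x across, z up. Grip across the handle (closing along x) about 45 mm from the origin towards the handle end; handle 30 mm wide, 31 mm high, from y = -103 to -1 mm; blade shaft 6 mm wide. About 0.09 kg.
- screw_box: Small brown card box of screws, 45 (x) x 70 (y) x 41 (z) mm, rigid, standing on the table, about 0.35 kg. Origin: centre of the underside, z up. Grip it across the 45 mm width (closing along x). It may go into its pocket either way round.
- filler_tub: Round white, blue and yellow tub of filler with a blue lid, closed, 56 mm high, 69 mm across the lid, body 64 mm across under the lid, tapering to 58 mm at the foot, about 0.3 kg, standing on the table. Origin: centre of the underside, z up. Its turn about z does not matter.
- foam_red: Long dark foam block with a RED pocket floor, for the red screwdriver. 74 x 220 mm, 10 mm high, fixed. Origin: centre of underside. Pocket floor 4 mm up, 8 mm to spare round the driver: 46 mm wide (handle) from y = -96 to +22 mm, then a 22 mm channel (blade) to y = +96 mm. Fits one way only, driver +y along block +y; fully in, the origins coincide in plan, the driver's 4 mm higher.
- foam_yellow: Long dark foam block with a YELLOW pocket floor, for the yellow screwdriver. 74 x 250 mm, 10 mm high, fixed. Origin: centre of underside. Pocket floor 4 mm up, 8 mm to spare round the driver: 46 mm wide (handle) from y = -111 to +7 mm, then a 22 mm channel (blade) to y = +111 mm. Fits one way only, driver +y along block +y; fully in, the origins coincide in plan, the driver's 4 mm higher.
- foam_box: Dark foam block, 85 (x) x 110 (y) mm, with a rectangular brown-floored pocket 61 (x) x 86 (y) mm, for the screw box. Origin: centre of the underside, on the table; fixed. Height 10 mm, pocket 6 mm deep, floor 4 mm above the table.
- foam_tub: Square dark foam block, 106 x 106 mm, with a round blue-floored pocket 82 mm across, for the filler tub. Origin: centre of the underside, on the table; fixed. Height 10 mm, pocket 6 mm deep, floor 4 mm above the table.
- cleanser_bottle: White bottle with a green cap, 231 mm high, 59 x 85 mm, standing loose at the back of the table: leave it alone. Origin: centre of the underside.
- caulk_tube: Slim white caulk cartridge with a pointed nozzle, 298 mm high, 50 mm across, standing loose at the back of the table: leave it alone. Origin: centre of the underside.
Not all that is in view belongs to the job. There is more than one size of the screw_box; the job needs the larger.

How it is judged:
At the end, for the whole second after the job is handed in: Each of the four things rests inside its own pocket: origin within 15 mm (horizontally) of the block's origin and 2 to 6.5 mm above the block's underside (pocket floor is at 4 mm), box and tub within 0.1 rad of upright, all slower than 0.02 m/s (horizontal distance between driver_red and foam_red below 0.015 m and z of driver_red in the frame of foam_red between 0.002 and 0.0065 m and linear speed of each of driver_red, driver_yellow, screw_box, filler_tub below 0.02 m/s and horizontal distance between driver_yellow and foam_yellow below 0.015 m and z of driver_yellow in the frame of foam_yellow between 0.002 and 0.0065 m and horizontal distance between screw_box and foam_box below 0.015 m and z of screw_box in the frame of foam_box between 0.002 and 0.0065 m and angle between each of screw_box, filler_tub's own z axis and vertical below 0.1 rad and horizontal distance between filler_tub and foam_tub below 0.015 m and z of filler_tub in the frame of foam_tub between 0.002 and 0.0065 m); the robot touches nothing.
It fails at once if the bottle is shifted by more than 30 mm or tips by more than 0.3 rad (distance of cleanser_bottle from where it was at the start of the episode above 0.03 m or angle between cleanser_bottle's own z axis and vertical above 0.3 rad).
It fails at once if the caulk cartridge is shifted by more than 30 mm or tips by more than 0.3 rad (distance of caulk_tube from where it was at the start of the episode above 0.03 m or angle between caulk_tube's own z axis and vertical above 0.3 rad).
It also fails if it takes over 118 s, if anything falls off the work surface, if the arm or the gripper's body presses on something with over 40 N, if the wrist force passes 120 N, or if a joint passes its speed limit or range.

### The arm

A 7-joint arm with a two-finger parallel gripper is mounted at the origin on a cart in front of the work surface, level with it; the furniture and walls round the work are solid. World frame = base frame: x ahead of the robot, y to its left, z up, the work surface at z = 0. Lengths are in m, angles in rad, forces in N, time in s.
With the tool pointing down it reaches from about 0.425 to 0.925 m from the base axis. Payload 6.8 kg.
Tool frame: the origin (TCP) lies on the centre line of the jaws, within the pads' length; the fingertips stand 14 mm ahead of it and the grasp point (between the pads) lies 5 mm behind it; z points along the fingers, y is the line along which they close (so a half turn about z gives the same grasp; the last joint's range is limited). The gripper opens to 85 mm and grips with 20 to 120 N. Pads are 22 mm wide; open, the fingers measure 114 mm over their backs; the gripper's body (76 mm by 85 mm) begins 54 mm behind the grasp point. The pads swing forward as they close: fully open they stand 13 mm farther back than shut.
Start: joints at [1.086, 0.477, 0.022, 1.555, -0.011, 1.109, -0.083], TCP at [0.248, -0.628, 0.245] pointing down, gripper open.
Joint ranges: [-2.96, 2.96], [-0.34, 2.1], [-1.41, 1.46], [0.24, 2.44], [-1.37, 4.51], [0.17, 1.92], [-2.96, 2.96]. Speed limits (rad/s): [2.39, 2.39, 3.14, 3.14, 3.14, 3.14, 3.14].

### API

Orientations are given as a unit quaternion [w, x, y, z].
In Python, from station import bot gives the robot as it stands. The module is installed in compiled form; this text tells all that it offers.
- The arm moves only by the tool drive_tool, never from a script. Its argument "commands" is a list of rows, each an object with "hand": the opening, from 0 (shut) to 1 (fully open); "translation": the shift along the world's x, y, z in mm, a list of three; "angular": the turn, a rotation vector about the world's x, y, z in rad, a list of three. In form: [{"hand": hand, "translation": [tx, ty, tz], "angular": [ax, ay, az]}, ...]. A call has 1 to 12 rows; each row is the pose to reach, as a shift and turn from the pose commanded when the call began; what a row does not reach only later rows make up. A row lasts 1/8 s, in which the tool goes at most 62.5 mm and 10.7 degrees, less where a joint would pass 70% of its speed; a pose out of reach is approached as far as the arm can. A call with a gripper value outside its range is refused whole. The fingers move at their own pace and stop on an object; "force" is the grip in N (left out, the last holds). Time passes only in rows, so rows that repeat a pose let the fingers close. It gives the time, the measured TCP pose, the force, the opening and the grip force at its end, in the units of the state.
- bot.get_obs(): the state, without advancing time (a new reading comes with each control period).
- bot.read_camera(name): name is "scene" or "top"; returns the picture (480x640x3 uint8, red, green, blue); there is no depth.
- bot.camera_model(name): a dict with "fx", "fy", "cx", "cy" (pixels), "view" (4x4, takes a point from world to camera coordinates). Camera axes: x right, y up, looking along -z (the intrinsics and any distortion apply to the point x, -y, -z); pixel columns grow to the right and rows downward; lengths in m; the calibration is good to about 2 mm. A picture is of the moment at which its call begins. camera_model takes no time and is no camera call.
- bot.hand_in(): hands the job in; it is judged then, once.
Trained networks look in the newest picture that a camera, given by its name, has taken for a name from the list of things; names that differ only in an ending like _2 or _b are one class to them, and where a whole thing is asked for, a point or a joint stands for the part that bears it (a point fixed in the world has none). Each returns a list of dicts, best first, with "score" (0 to 1); they miss things now and then, are a little off and sometimes report something else, mostly with a low value. They report only what shows in the picture. A call takes as long as a camera call. They do not tell look-alikes from the thing itself.
- bot.find_in(camera, query): "position" ([column, row] in pixels, amid what is visible of it).
- bot.outline_of(camera, query): "pixels" (480x640 bool, what is visible of it) and "position" ([column, row] in pixels, amid what is visible of it).
The state is a dict: "t": time; "q": joint angles; "joint_vel": joint speeds; "joint_torque": joint torques, N m; "eef_pos": TCP position; "tool_rot": TCP orientation; "contact_force": force on the tool from outside, world axes, zero at the start; "torque": the same for the moment, N m; "gripper_width": opening from 0.0 (shut) to 1.0 (fully open); "grasp_force": force on a finger pad.
Only numpy, scipy, OpenCV 4.12 (cv2) and the standard library are available. Lean on these libraries where they do the work, as an engineer would, in place of code of your own. Each camera call takes 0.05 s, during which the arm holds its last target. There are 200 camera calls.

## Working session

There is one attempt and no reset: what is moved stays moved. The work goes in short steps, Python scripts to look and compute and a tool call to move; the robot and the scene stay as the last step left them, time stands still between calls to the robot, and variables do not carry over. Pictures are saved under pics/ and viewed, at most 14 in all, crops included, and the job is handed in when it is done.

Besides the shell and the picture viewer there is one more tool, called as name(argument=value, ...) on one line, values as JSON. drive_tool: Moves the arm, as the interface text tells. Its arguments: {"type":"object","properties":{"commands":{"type":"array","items":{"type":"object","properties":{"hand":{"type":"number"},"translation":{"type":"array","items":{"type":"number"}},"angular":{"type":"array","items":{"type":"number"}}}}},"force":{"type":"number"}},"required":["commands"]}

```bash
mkdir -p pics
python3 - <<'E'
from station import bot
import cv2
for n in("top","scene"):
    im=bot.read_camera(n); cv2.imwrite(f"pics/{n}0.png",im[:,:,::-1]); m=bot.camera_model(n); print(n,m)
    for q in "driver_red driver_yellow screw_box filler_tub foam_red foam_yellow foam_box foam_tub cleanser_bottle caulk_tube".split():
        print(q,[(round(d["score"],2),[round(float(v)) for v in d["position"]]) for d in bot.find_in(n,q)][:4])
o=bot.get_obs();print(o["t"],o["eef_pos"],o["tool_rot"])
E
```

```text
top {'fx': 514.5495150605484, 'fy': 514.5495150605484, 'cx': 324.838214726771, 'cy': 239.1851051274866, 'view': array([[-0.0159267 , -0.99964038,  0.02157452, -0.01013731],
       [ 0.99444057, -0.01359026,  0.10441863, -0.61109177],
       [-0.10408787,  0.02311762,  0.9942994 , -1.26279599],
       [ 0.        ,  0.        ,  0.        ,  1.        ]])}
driver_red [(0.95, [402, 284])]
driver_yellow [(0.63, [224, 282])]
screw_box [(0.64, [472, 216]), (0.57, [468, 260])]
filler_tub [(0.97, [464, 313]), (0.58, [343, 274])]
foam_red [(0.68, [343, 278])]
foam_yellow [(0.66, [282, 268]), (0.16, [239, 169])]
foam_box [(0.9, [169, 262])]
foam_tub [(0.69, [164, 320])]
cleanser_bottle [(0.79, [304, 169])]
caulk_tube [(0.85, [236, 168]), (0.22, [280, 268])]
scene {'fx': 482.5835258708015, 'fy': 482.5835258708015, 'cx': 318.34777356554946, 'cy': 241.56791031899508, 'view': array([[-0.60170023, -0.7986062 , -0.01360033,  0.35155208],
       [ 0.56600324, -0.43833893,  0.69821151, -0.37648599],
       [-0.56355759,  0.4124162 ,  0.71576233, -0.93887081],
       [ 0.        ,  0.        ,  0.        ,  1.        ]])}
driver_red [(0.82, [401, 236])]
driver_yellow [(0.71, [254, 327])]
screw_box [(0.98, [422, 203]), (0.58, [406, 181])]
filler_tub [(0.77, [461, 222])]
foam_red [(0.71, [355, 260]), (0.66, [190, 339])]
foam_yellow [(0.77, [302, 286])]
foam_box [(0.67, [187, 337])]
foam_tub [(0.81, [217, 389])]
cleanser_bottle [(0.9, [268, 199])]
caulk_tube []
1.1 [ 0.24832461 -0.62766559  0.24530125] [ 5.88532116e-06  9.82309860e-01  1.87262754e-01 -2.12592931e-05]
```

View pics/top0.png

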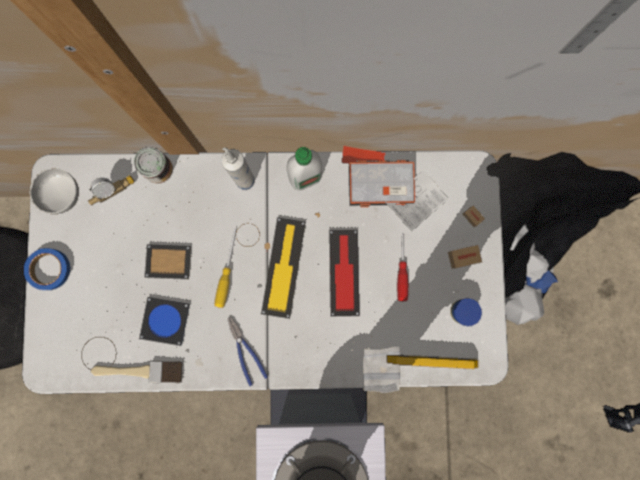

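View pics/scene0.png

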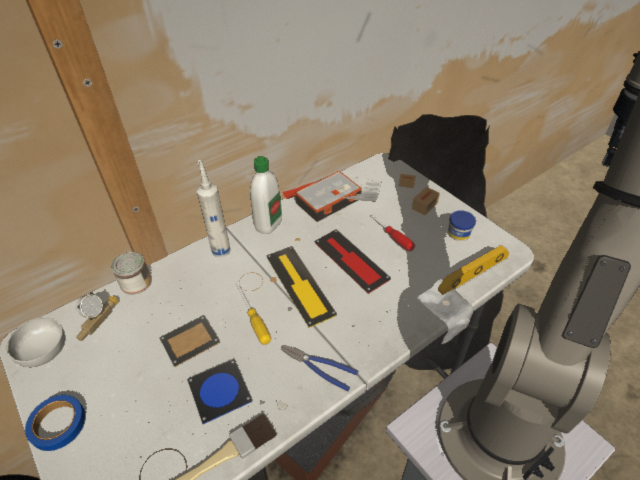

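```bash
cat > h.py <<'E'
from station import bot
import cv2, numpy as np
def back(cam,px,z):
    m=bot.camera_model(cam); V=m["view"]; R=V[:3,:3]; t=V[:3,3]
    px=np.atleast_2d(np.asarray(px,float))
    d=np.c_[(px[:,0]-m["cx"])/m["fx"],-(px[:,1]-m["cy"])/m["fy"],-np.ones(len(px))]@R
    c=-R.T@t
    return (c+d*((z-c[2])/d[:,2])[:,None])[:,:2]
def proj(cam,P):
    m=bot.camera_model(cam); p=np.atleast_2d(P)@m["view"][:3,:3].T+m["view"][:3,3]
    return np.c_[m["cx"]+m["fx"]*p[:,0]/-p[:,2], m["cy"]-m["fy"]*p[:,1]/-p[:,2]]
def rect(cam,mask,z):
    "min-area rectangle of a mask on plane z: centre mm, short, long mm, long-axis angle deg"
    c=max(cv2.findContours(mask.astype(np.uint8),0,cv2.CHAIN_APPROX_NONE)[0],key=cv2.contourArea)[:,0]
    w=back(cam,c,z)*1000
    r=cv2.minAreaRect(w.astype(np.float32)); b=cv2.boxPoints(r)
    e=[b[1]-b[0],b[2]-b[1]]; e.sort(key=np.linalg.norm)
    return np.round(r[0],1),np.round([np.linalg.norm(v) for v in e],1),round(float(np.degrees(np.arctan2(e[1][1],e[1][0])))%180,1),w
E
python3 - <<'E'
from h import *
im=bot.read_camera("top"); np.save("top.npy",im)
hsv=cv2.cvtColor(im,cv2.COLOR_RGB2HSV)
for q,z in [("driver_red",.012),("driver_yellow",.012),("screw_box",.041),("filler_tub",.056),("foam_red",.01),("foam_yellow",.01),("foam_box",.01),("foam_tub",.01)]:
    for d in bot.outline_of("top",q)[:2]:
        r=rect("top",d["pixels"],z); M=d["pixels"]; h=np.median(hsv[M],0)
        print(q,round(d["score"],2),np.round(d["position"]),*r[:3],h)
# colour floors
def comp(name,lo,hi,near,z):
    m=cv2.inRange(hsv,lo,hi); n,l,s,c=cv2.connectedComponentsWithStats(m)
    i=1+np.argmin(np.hypot(*(c[1:]-near).T)+1000*(s[1:,4]<80)); print(name,s[i],*rect("top",l==i,z)[:3])
comp("floor red",(0,150,90),(8,255,255),(343,278),.004)
comp("floor yel",(20,150,90),(32,255,255),(282,268),.004)
comp("floor blue",(100,150,60),(125,255,255),(165,320),.004)
comp("floor brown",(8,60,90),(22,255,255),(169,261),.004)
comp("drv red",(0,120,60),(10,255,255),(402,284),.015)
comp("drv yel",(18,120,60),(32,255,255),(222,290),.015)
comp("lid",(100,120,30),(125,255,255),(466,312),.056)
comp("bigbox",(3,60,20),(22,255,255),(464,257),.041)
a=cv2.resize(im[190:340,370:520],(600,600),interpolation=cv2.INTER_CUBIC)
b=cv2.resize(im[210:360,200:250],(200,600),interpolation=cv2.INTER_CUBIC)
cv2.imwrite("pics/crop1.png",np.hstack([a,b])[:,:,::-1])
E
```

```text
driver_red 0.89 [402. 285.] [ 530.5 -215. ] [ 25.5 155.5] 178.2 [  1. 183. 158.]
driver_red 0.69 [304. 168.] [798.1  32.7] [ 90.7 113.7] 179.3 [ 22.  18. 143.]
driver_yellow 0.72 [222. 284.] [542.8 232.7] [ 31.  198.8] 170.7 [ 23.  174.5 182. ]
screw_box 0.7 [464. 262.] [ 559.5 -368.6] [47.2 80.8] 103.1 [ 16. 104. 103.]
screw_box 0.61 [475. 216.] [ 664.4 -393.8] [36.7 44.4] 43.2 [ 16. 100. 102.]
filler_tub 0.95 [465. 312.] [ 425.6 -360.6] [67.1 76.3] 62.5 [113. 135. 128.]
foam_red 0.89 [342. 275.] [528.3 -66. ] [ 74.1 221.1] 179.0 [  2.  66. 101.]
foam_red 0.24 [165. 320.] [412.7 386.6] [105.6 108.7] 79.7 [111.  49. 103.]
foam_yellow 0.91 [283. 271.] [545.2  88.3] [ 76.6 254.8] 170.6 [ 22.  65. 105.]
foam_box 0.83 [167. 261.] [562.  381.4] [ 83.6 112.5] 89.1 [ 16. 105. 135.]
floor red [ 335  235   19   75 1060] [529.5 -67.5] [ 46. 189.] 179.0
floor yel [ 268  224   27   88 1219] [544.7  86.9] [ 47.7 221.3] 169.7
floor blue [149 305  31  32 770] [414.  387.6] [74.9 77.3] 0.8
floor brown [150 249  36  25 829] [563.6 381.1] [61.1 87.6] 89.1
drv red [398 262  10  39 335] [ 503.5 -214.9] [22.9 96.4] 178.2
drv yel [215 268  16  40 360] [494.4 238.4] [26.1 99.7] 169.0
lid [453 299  28  26 558] [ 425.7 -363.8] [61.6 64.4] 62.5
bigbox [449 245  32  23 529] [ 561.7 -368.9] [43.9 78.4] 102.1
```

View pics/crop1.png

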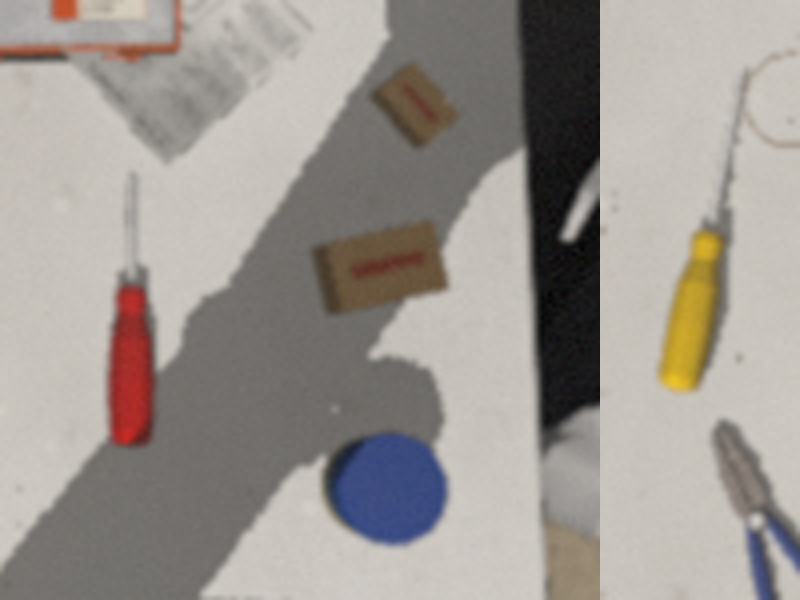

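Run:
```python
from h import *
def ax(n,tip,end,z):
    t,e=back("top",[tip,end],z)*1000; d=t-e; print(n,"centre",(t+e)/2,"len",np.linalg.norm(d),"ang",np.degrees(np.arctan2(d[1],d[0])))
ax("red",(403,233),(402.7,301.3),.015); ax("yel",(236.5,227.5),(219.5,307.2),.015)
im=np.load("top.npy"); hsv=cv2.cvtColor(im,cv2.COLOR_RGB2HSV)
m=cv2.inRange(hsv,(100,120,30),(125,255,255)); m[:285]=0;m[340:]=0;m[:,:440]=0
p=cv2.findNonZero(m)[:,0]; w=back("top",p,.056)*1000; print("lid",cv2.minEnclosingCircle(w.astype(np.float32)),w.mean(0))
print("tub scene",bot.find_in("scene","filler_tub")[:1])
for n,P in [("bigbox",[(330/4+370,246/4+190),(433/4+370,221/4+190),(447/4+370,289/4+190),(338/4+370,312/4+190)])]:
    w=back("top",P,.041)*1000; print(n,w,w.mean(0))
```

```text
red centre [ 539.03641825 -216.93987102] len 173.75747778275144 ang -2.0756562630834563
yel centre [545.34784273 225.95270562] len 204.97414037223655 ang -11.832030682809494
lid ((453.57861328125, -449.89373779296875), 125.25360107421875) [ 431.40437133 -382.54179957]
tub scene [{'position': [461.2, 222.0], 'score': 0.77}]
bigbox [[ 574.53865782 -338.49412752]
 [ 589.35679776 -404.20586316]
 [ 546.50939787 -411.00695269]
 [ 533.14557536 -341.78226543]] [ 560.8876072 -373.8723022]
```

drive_tool(commands=[{"hand": 1,"translation": [60,88,-40],"angular": [0,0,0]},{"hand": 1,"translation": [90,132,-60],"angular": [0,0,0]},{"hand": 1,"translation": [120,176,-80],"angular": [0,0,0]},{"hand": 1,"translation": [150,220,-100],"angular": [0,0,0]},{"hand": 1,"translation": [178,264,-120],"angular": [0,0,0]},{"hand": 1,"translation": [178,264,-120],"angular": [0,0,0]},{"hand": 1,"translation": [178,264,-120],"angular": [0,0,0]},{"hand": 1,"translation": [178,264,-160],"angular": [0,0,0]},{"hand": 1,"translation": [178,264,-190],"angular": [0,0,0]},{"hand": 1,"translation": [178,264,-206],"angular": [0,0,0]},{"hand": 1,"translation": [178,264,-206],"angular": [0,0,0]}], force=50)

```text
t: 2.98
eef_pos: [0.4255, -0.3643, 0.0388]
tool_rot: [-0.0, 0.982, 0.187, -0.001]
contact_force: [-0.0, -0.0, -0.2]
gripper_width: 1.002
grasp_force: 0.0
```

Close, then lift.

drive_tool(commands=[{"hand": 0.5,"translation": [0,0,0],"angular": [0,0,0]},{"hand": 0.5,"translation": [0,0,0],"angular": [0,0,0]},{"hand": 0.5,"translation": [0,0,0],"angular": [0,0,0]},{"hand": 0.5,"translation": [0,0,0],"angular": [0,0,0]},{"hand": 0.5,"translation": [0,0,0],"angular": [0,0,0]},{"hand": 0.5,"translation": [0,0,0],"angular": [0,0,0]}], force=50)

```text
t: 3.72
eef_pos: [0.4271, -0.3647, 0.0413]
tool_rot: [0.001, 0.982, 0.187, 0.001]
contact_force: [-1.6, 1.1, 7.4]
gripper_width: 0.722
grasp_force: 53.0
```

drive_tool(commands=[{"hand": 0.5,"translation": [0,0,10],"angular": [0,0,0]},{"hand": 0.5,"translation": [0,0,35],"angular": [0,0,0]},{"hand": 0.5,"translation": [0,0,70],"angular": [0,0,0]},{"hand": 0.5,"translation": [0,0,100],"angular": [0,0,0]},{"hand": 0.5,"translation": [0,0,100],"angular": [0,0,0]}])

```text
t: 4.35
eef_pos: [0.4278, -0.3647, 0.1422]
tool_rot: [0.002, 0.982, 0.187, 0.002]
contact_force: [0.9, -0.7, -3.4]
gripper_width: 0.72
grasp_force: 55.4
```

drive_tool(commands=[{"hand": 0.5,"translation": [20,50,10],"angular": [0,0,0.1]},{"hand": 0.5,"translation": [40,105,10],"angular": [0,0,0.2]},{"hand": 0.5,"translation": [55,160,10],"angular": [0,0,0.3]},{"hand": 0.5,"translation": [70,215,10],"angular": [0,0,0.4]},{"hand": 0.5,"translation": [80,270,10],"angular": [0,0,0.5]},{"hand": 0.5,"translation": [80,330,10],"angular": [0,0,0.6]},{"hand": 0.5,"translation": [80,390,10],"angular": [0,0,0.7]},{"hand": 0.5,"translation": [75,450,10],"angular": [0,0,0.8]},{"hand": 0.5,"translation": [65,510,10],"angular": [0,0,0.9]},{"hand": 0.5,"translation": [50,565,10],"angular": [0,0,1.0]},{"hand": 0.5,"translation": [30,620,0],"angular": [0,0,1.1]},{"hand": 0.5,"translation": [10,675,0],"angular": [0,0,1.19]}])

```text
t: 5.85
eef_pos: [0.4347, 0.312, 0.1377]
tool_rot: [-0.0, 0.708, 0.707, -0.001]
contact_force: [0.7, 0.2, -1.7]
gripper_width: 0.716
grasp_force: 55.5
```

drive_tool(commands=[{"hand": 0.5,"translation": [-13,45,0],"angular": [0,0,0]},{"hand": 0.5,"translation": [-23,76,0],"angular": [0,0,0]},{"hand": 0.5,"translation": [-23,76,0],"angular": [0,0,0]},{"hand": 0.5,"translation": [-23,76,0],"angular": [0,0,0]}])

```text
t: 6.35
eef_pos: [0.4132, 0.3861, 0.1383]
tool_rot: [0.0, 0.709, 0.706, -0.001]
contact_force: [-0.2, -0.8, -2.9]
gripper_width: 0.716
grasp_force: 55.5
```

Run:
```python
from h import *
im=bot.read_camera("scene"); cv2.imwrite("pics/s1.png",cv2.resize(im[240:470,90:350],None,fx=2.5,fy=2.5,interpolation=cv2.INTER_CUBIC)[:,:,::-1])
m=bot.camera_model("scene")
print(proj("scene",[(.413,.387,.004),(.413,.387,.097),(.413,.387,.153)]))
```

```text
[[219.80599301 389.606913  ]
 [212.19935796 366.81687692]
 [207.07776107 351.47219731]]
```

View pics/s1.png

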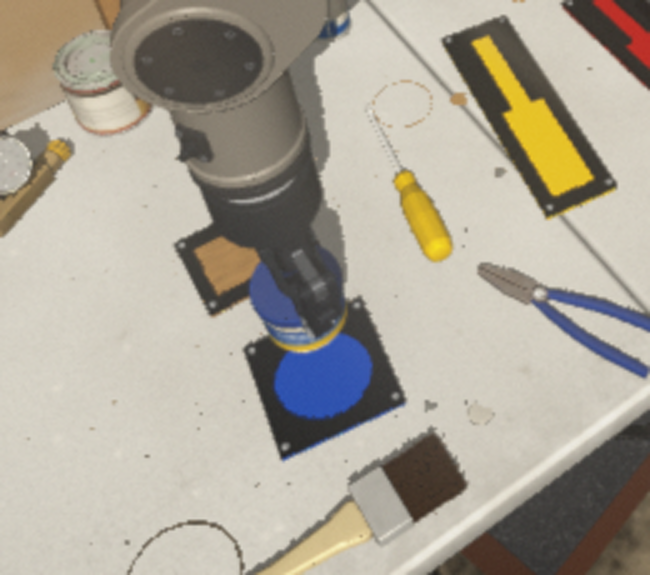

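drive_tool(commands=[{"hand": 0.5,"translation": [0,1,-40],"angular": [0,0,0]},{"hand": 0.5,"translation": [0,1,-70],"angular": [0,0,0]},{"hand": 0.5,"translation": [0,1,-85],"angular": [0,0,0]},{"hand": 0.5,"translation": [0,1,-89],"angular": [0,0,0]},{"hand": 0.5,"translation": [0,1,-92],"angular": [0,0,0]},{"hand": 0.5,"translation": [0,1,-92],"angular": [0,0,0]}])

```text
t: 7.15
eef_pos: [0.4138, 0.3887, 0.048]
tool_rot: [0.0, 0.709, 0.706, 0.001]
contact_force: [0.3, 0.1, -3.6]
gripper_width: 0.714
grasp_force: 55.5
```

drive_tool(commands=[{"hand": 0.5,"translation": [0,0,-2],"angular": [0,0,0]},{"hand": 0.5,"translation": [0,0,-3],"angular": [0,0,0]},{"hand": 0.5,"translation": [0,0,-3],"angular": [0,0,0]}])

```text
t: 7.52
eef_pos: [0.4137, 0.3887, 0.0454]
tool_rot: [0.0, 0.709, 0.706, 0.001]
contact_force: [-1.7, -1.2, 4.6]
gripper_width: 0.716
grasp_force: 56.4
```

drive_tool(commands=[{"hand": 0.8,"translation": [0,0,0],"angular": [0,0,0]},{"hand": 1,"translation": [0,0,0],"angular": [0,0,0]},{"hand": 1,"translation": [0,0,0],"angular": [0,0,0]},{"hand": 1,"translation": [0,0,0],"angular": [0,0,0]},{"hand": 1,"translation": [0,0,0],"angular": [0,0,0]},{"hand": 1,"translation": [0,0,20],"angular": [0,0,0]},{"hand": 1,"translation": [0,0,60],"angular": [0,0,0]},{"hand": 1,"translation": [0,0,100],"angular": [0,0,0]},{"hand": 1,"translation": [0,0,100],"angular": [0,0,0]}])

```text
t: 8.65
eef_pos: [0.4149, 0.3905, 0.1489]
tool_rot: [0.0, 0.709, 0.706, 0.004]
contact_force: [0.5, -0.0, 0.0]
gripper_width: 0.999
grasp_force: 0.0
```

drive_tool(commands=[{"hand": 0.7,"translation": [12,-20,0],"angular": [0,0,0.17]},{"hand": 0.7,"translation": [24,-40,0],"angular": [0,0,0.34]},{"hand": 0.7,"translation": [36,-60,0],"angular": [0,0,0.51]},{"hand": 0.7,"translation": [48,-80,0],"angular": [0,0,0.68]},{"hand": 0.7,"translation": [60,-100,0],"angular": [0,0,0.85]},{"hand": 0.7,"translation": [72,-120,0],"angular": [0,0,1.02]},{"hand": 0.7,"translation": [82,-140,0],"angular": [0,0,1.2]},{"hand": 0.7,"translation": [88,-153,-20],"angular": [0,0,1.38]},{"hand": 0.7,"translation": [88,-153,-50],"angular": [0,0,1.38]},{"hand": 0.7,"translation": [88,-153,-75],"angular": [0,0,1.38]},{"hand": 0.7,"translation": [88,-153,-75],"angular": [0,0,1.38]},{"hand": 0.7,"translation": [88,-153,-75],"angular": [0,0,1.38]}])

```text
t: 10.15
eef_pos: [0.5017, 0.2358, 0.0702]
tool_rot: [0.0, 0.097, 0.995, 0.0]
contact_force: [0.4, -0.1, 1.0]
gripper_width: 0.699
grasp_force: 0.0
```

Run:
```python
from h import *
im=bot.read_camera("scene"); cv2.imwrite("pics/s2.png",cv2.resize(im[240:440,140:400],None,fx=2.8,fy=2.8,interpolation=cv2.INTER_CUBIC)[:,:,::-1])
o=bot.get_obs();print(o["q"],o["eef_pos"])
```

```text
[ 0.02831613  0.63417091 -0.75930568  1.94161859  0.60214682  0.80450479
  0.30766386] [0.50191903 0.23589903 0.07050373]
```

View pics/s2.png

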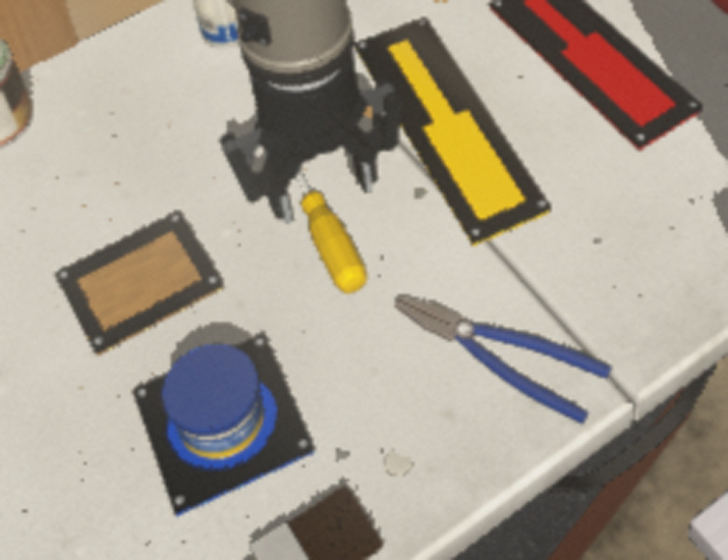

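The tub sits in the round pocket (lid at crop ~(212,390)); the jaws straddle the yellow handle.

drive_tool(commands=[{"hand": 0.7,"translation": [0,0,-30],"angular": [0,0,0]},{"hand": 0.7,"translation": [0,0,-49],"angular": [0,0,0]},{"hand": 0.7,"translation": [0,0,-49],"angular": [0,0,0]},{"hand": 0.2,"translation": [0,0,-49],"angular": [0,0,0]},{"hand": 0.2,"translation": [0,0,-49],"angular": [0,0,0]},{"hand": 0.2,"translation": [0,0,-49],"angular": [0,0,0]},{"hand": 0.2,"translation": [0,0,-49],"angular": [0,0,0]},{"hand": 0.2,"translation": [0,0,-49],"angular": [0,0,0]}], force=40)

```text
t: 11.2
eef_pos: [0.502, 0.236, 0.0213]
tool_rot: [0.001, 0.097, 0.995, 0.001]
contact_force: [-0.6, 0.4, 6.3]
gripper_width: 0.299
grasp_force: 38.9
```

drive_tool(commands=[{"hand": 0.2,"translation": [0,0,10],"angular": [0,0,0]},{"hand": 0.2,"translation": [0,0,30],"angular": [0,0,0]},{"hand": 0.2,"translation": [0,0,50],"angular": [0,0,0]},{"hand": 0.2,"translation": [0,0,50],"angular": [0,0,0]},{"hand": 0.2,"translation": [0,0,50],"angular": [0,0,0]}])

```text
t: 11.82
eef_pos: [0.5014, 0.235, 0.0704]
tool_rot: [0.0, 0.097, 0.995, -0.0]
contact_force: [-0.5, -1.3, -1.5]
gripper_width: 0.3
grasp_force: 39.2
```

Run:
```python
from h import *
im=bot.read_camera("scene"); cv2.imwrite("pics/s3.png",cv2.resize(im[220:420,180:380],None,fx=3,fy=3,interpolation=cv2.INTER_CUBIC)[:,:,::-1])
```

```text
(no output)
```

View pics/s3.png

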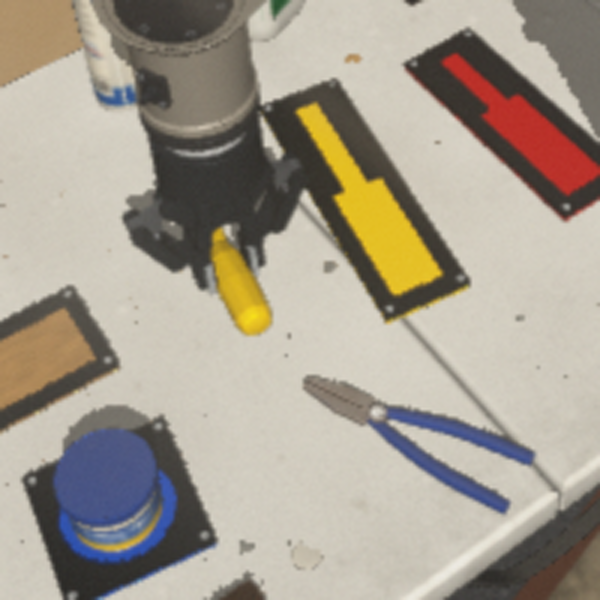

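drive_tool(commands=[{"hand": 0.2,"translation": [0,-40,0],"angular": [0,0,0.02]},{"hand": 0.2,"translation": [0,-90,0],"angular": [0,0,0.02]},{"hand": 0.2,"translation": [0,-140,0],"angular": [0,0,0.02]},{"hand": 0.2,"translation": [0,-140,0],"angular": [0,0,0.02]},{"hand": 0.2,"translation": [0,-140,-10],"angular": [0,0,0.02]},{"hand": 0.2,"translation": [0,-140,-25],"angular": [0,0,0.02]},{"hand": 0.2,"translation": [0,-140,-25],"angular": [0,0,0.02]},{"hand": 0.2,"translation": [0,-140,-25],"angular": [0,0,0.02]}])

```text
t: 12.88
eef_pos: [0.5011, 0.0962, 0.045]
tool_rot: [-0.0, 0.087, 0.996, 0.0]
contact_force: [1.4, -0.2, -0.9]
gripper_width: 0.302
grasp_force: 39.3
```

Run:
```python
from h import *
im=bot.read_camera("scene"); im2=bot.read_camera("top")
a=cv2.resize(im[210:350,230:370],(500,500),interpolation=cv2.INTER_CUBIC);b=cv2.resize(im2[200:340,240:320],(286,500),interpolation=cv2.INTER_CUBIC)
cv2.imwrite("pics/s4.png",np.hstack([a,b])[:,:,::-1])
```

```text
(no output)
```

View pics/s4.png

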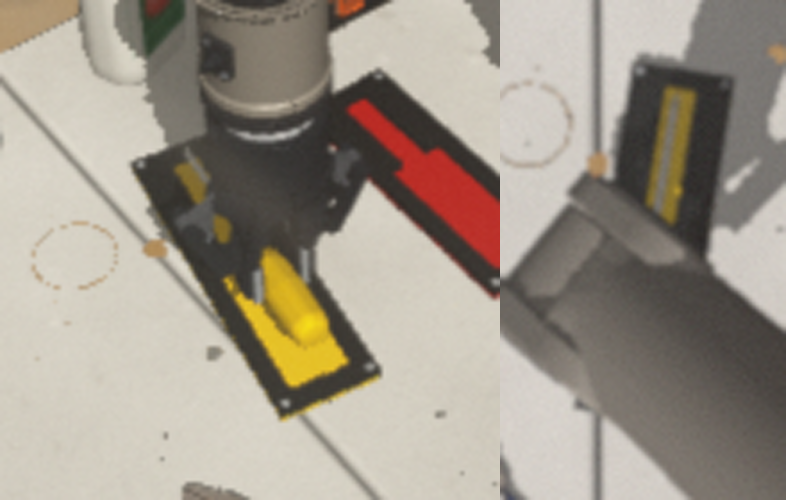

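The blade lies over its yellow channel (right panel ~(670,140)) and the handle over the wide part; lower and release.

drive_tool(commands=[{"hand": 0.2,"translation": [0,-1,-12],"angular": [0,0,0]},{"hand": 0.2,"translation": [0,-1,-18],"angular": [0,0,0]},{"hand": 0.2,"translation": [0,-1,-20.5],"angular": [0,0,0]},{"hand": 0.2,"translation": [0,-1,-20.5],"angular": [0,0,0]},{"hand": 0.2,"translation": [0,-1,-20.5],"angular": [0,0,0]}])

```text
t: 13.6
eef_pos: [0.501, 0.094, 0.0252]
tool_rot: [-0.0, 0.087, 0.996, -0.001]
contact_force: [-3.9, -1.2, 9.4]
gripper_width: 0.3
grasp_force: 40.1
```

drive_tool(commands=[{"hand": 0.5,"translation": [0,0,0],"angular": [0,0,0]},{"hand": 0.6,"translation": [0,0,0],"angular": [0,0,0]},{"hand": 0.6,"translation": [0,0,0],"angular": [0,0,0]},{"hand": 0.6,"translation": [0,0,15],"angular": [0,0,0]},{"hand": 0.7,"translation": [0,0,45],"angular": [0,0,0]},{"hand": 0.7,"translation": [0,0,75],"angular": [0,0,0]},{"hand": 0.7,"translation": [0,-40,75],"angular": [0,0,0.03]},{"hand": 0.7,"translation": [2,-90,75],"angular": [0,0,0.06]},{"hand": 0.7,"translation": [4,-145,75],"angular": [0,0,0.1]},{"hand": 0.7,"translation": [6,-200,75],"angular": [0,0,0.14]},{"hand": 0.7,"translation": [8,-255,75],"angular": [0,0,0.14]},{"hand": 0.7,"translation": [8,-310,75],"angular": [0,0,0.14]}])

```text
t: 15.1
eef_pos: [0.5096, -0.2175, 0.101]
tool_rot: [0.001, 0.017, 1.0, -0.0]
contact_force: [1.1, -0.1, -0.2]
gripper_width: 0.698
grasp_force: 0.0
```

drive_tool(commands=[{"hand": 0.7,"translation": [0,0,0],"angular": [0,0,0]},{"hand": 0.7,"translation": [0,0,-30],"angular": [0,0,0]},{"hand": 0.7,"translation": [0,0,-30],"angular": [0,0,0]}])

```text
t: 15.48
eef_pos: [0.5081, -0.2144, 0.069]
tool_rot: [-0.002, 0.017, 1.0, 0.001]
contact_force: [-0.5, 0.2, 0.2]
gripper_width: 0.696
grasp_force: 0.0
```

Run:
```python
from h import *
im=bot.read_camera("scene"); im2=bot.read_camera("top")
a=cv2.resize(im[180:350,250:450],(580,493),interpolation=cv2.INTER_CUBIC);b=cv2.resize(im2[200:340,255:315],(211,493),interpolation=cv2.INTER_CUBIC)
cv2.imwrite("pics/s5.png",np.hstack([a,b])[:,:,::-1])
o=bot.get_obs(); print(o["q"],o["eef_pos"])
```

```text
[ 0.87540941  0.63696364 -0.77156492  1.94343642  0.60935993  0.80925883
  1.30047889] [ 0.50972945 -0.21463101  0.07067156]
```

View pics/s5.png

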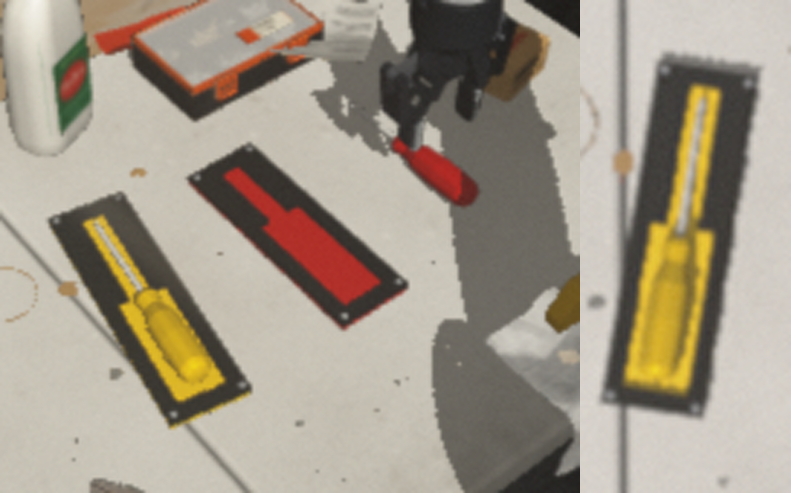

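Yellow driver lies in its pocket (right panel ~(670,300)). The jaws are over the red handle.

drive_tool(commands=[{"hand": 0.7,"translation": [0,0,-30],"angular": [0,0,0]},{"hand": 0.7,"translation": [0,0,-49],"angular": [0,0,0]},{"hand": 0.7,"translation": [0,0,-49],"angular": [0,0,0]},{"hand": 0.2,"translation": [0,0,-49],"angular": [0,0,0]},{"hand": 0.2,"translation": [0,0,-49],"angular": [0,0,0]},{"hand": 0.2,"translation": [0,0,-49],"angular": [0,0,0]},{"hand": 0.2,"translation": [0,0,-49],"angular": [0,0,0]},{"hand": 0.2,"translation": [0,0,-49],"angular": [0,0,0]}], force=40)

```text
t: 16.58
eef_pos: [0.5101, -0.2157, 0.0219]
tool_rot: [0.001, 0.017, 1.0, -0.0]
contact_force: [-1.4, -0.2, 6.1]
gripper_width: 0.314
grasp_force: 39.1
```

drive_tool(commands=[{"hand": 0.2,"translation": [0,0,10],"angular": [0,0,0]},{"hand": 0.2,"translation": [0,0,30],"angular": [0,0,0]},{"hand": 0.2,"translation": [0,0,50],"angular": [0,0,0]},{"hand": 0.2,"translation": [0,0,50],"angular": [0,0,0]},{"hand": 0.2,"translation": [0,0,50],"angular": [0,0,0]}])

```text
t: 17.2
eef_pos: [0.5091, -0.2159, 0.0709]
tool_rot: [-0.0, 0.018, 1.0, -0.0]
contact_force: [-0.7, -0.4, -0.9]
gripper_width: 0.313
grasp_force: 39.6
```

drive_tool(commands=[{"hand": 0.2,"translation": [-3,40,0],"angular": [0,0,0.017]},{"hand": 0.2,"translation": [-7,95,0],"angular": [0,0,0.017]},{"hand": 0.2,"translation": [-10,150,0],"angular": [0,0,0.017]},{"hand": 0.2,"translation": [-10,150,0],"angular": [0,0,0.017]},{"hand": 0.2,"translation": [-10,150,-10],"angular": [0,0,0.017]},{"hand": 0.2,"translation": [-10,150,-25],"angular": [0,0,0.017]},{"hand": 0.2,"translation": [-10,150,-25],"angular": [0,0,0.017]},{"hand": 0.2,"translation": [-10,150,-25],"angular": [0,0,0.017]}])

```text
t: 18.2
eef_pos: [0.4992, -0.0662, 0.0454]
tool_rot: [-0.0, 0.009, 1.0, 0.0]
contact_force: [0.4, -0.2, -0.6]
gripper_width: 0.311
grasp_force: 39.7
```

Run:
```python
from h import *
im=bot.read_camera("scene"); im2=bot.read_camera("top")
a=cv2.resize(im[200:340,270:430],(571,500),interpolation=cv2.INTER_CUBIC);b=cv2.resize(im2[210:340,315:370],(211,500),interpolation=cv2.INTER_CUBIC)
cv2.imwrite("pics/s6.png",np.hstack([a,b])[:,:,::-1])
```

```text
(no output)
```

View pics/s6.png

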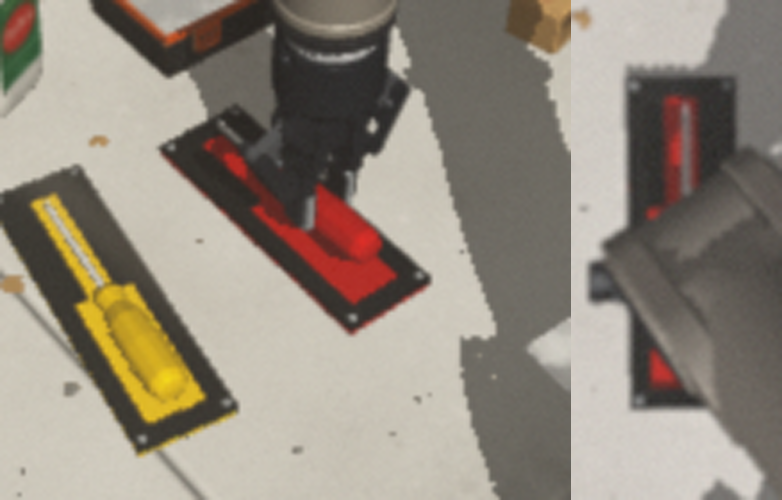

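The blade is over its channel (right panel ~(686,150)); lower.

drive_tool(commands=[{"hand": 0.2,"translation": [0,1,-12],"angular": [0,0,0]},{"hand": 0.2,"translation": [0,1,-18],"angular": [0,0,0]},{"hand": 0.2,"translation": [0,1,-20.5],"angular": [0,0,0]},{"hand": 0.2,"translation": [0,1,-20.5],"angular": [0,0,0]},{"hand": 0.2,"translation": [0,1,-20.5],"angular": [0,0,0]}])

```text
t: 18.92
eef_pos: [0.4989, -0.0646, 0.0258]
tool_rot: [-0.001, 0.009, 1.0, -0.001]
contact_force: [-4.9, 0.4, 10.9]
gripper_width: 0.311
grasp_force: 40.7
```

drive_tool(commands=[{"hand": 0.5,"translation": [0,0,0],"angular": [0,0,0]},{"hand": 0.6,"translation": [0,0,0],"angular": [0,0,0]},{"hand": 0.6,"translation": [0,0,0],"angular": [0,0,0]},{"hand": 0.6,"translation": [0,0,15],"angular": [0,0,0]},{"hand": 0.7,"translation": [0,0,50],"angular": [0,0,0]},{"hand": 0.7,"translation": [0,-10,85],"angular": [0,0,-0.1]},{"hand": 0.8,"translation": [10,-55,85],"angular": [0,0,-0.27]},{"hand": 0.8,"translation": [20,-105,85],"angular": [0,0,-0.44]},{"hand": 0.8,"translation": [31,-155,85],"angular": [0,0,-0.61]},{"hand": 0.8,"translation": [41,-205,85],"angular": [0,0,-0.78]},{"hand": 0.8,"translation": [51,-255,85],"angular": [0,0,-0.95]},{"hand": 0.8,"translation": [62,-309,85],"angular": [0,0,-1.12]}])

```text
t: 20.42
eef_pos: [0.5619, -0.3748, 0.1116]
tool_rot: [0.0, 0.541, 0.841, 0.001]
contact_force: [1.1, 1.0, -0.1]
gripper_width: 0.8
grasp_force: 0.0
```

drive_tool(commands=[{"hand": 0.85,"translation": [0,0,0],"angular": [0,0,-0.14]},{"hand": 0.85,"translation": [0,0,0],"angular": [0,0,-0.225]},{"hand": 0.85,"translation": [0,0,-20],"angular": [0,0,-0.225]},{"hand": 0.85,"translation": [0,0,-30],"angular": [0,0,-0.225]},{"hand": 0.85,"translation": [0,0,-30],"angular": [0,0,-0.225]}])

```text
t: 21.05
eef_pos: [0.5603, -0.373, 0.0786]
tool_rot: [-0.002, 0.629, 0.777, -0.0]
contact_force: [0.1, -0.5, -0.3]
gripper_width: 0.85
grasp_force: 0.0
```

Run:
```python
from h import *
im=bot.read_camera("scene"); im2=bot.read_camera("top")
a=cv2.resize(im[150:290,330:490],(571,500),interpolation=cv2.INTER_CUBIC);b=cv2.resize(im2[210:340,315:370],(211,500),interpolation=cv2.INTER_CUBIC)
cv2.imwrite("pics/s7.png",np.hstack([a,b])[:,:,::-1])
```

```text
(no output)
```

View pics/s7.png

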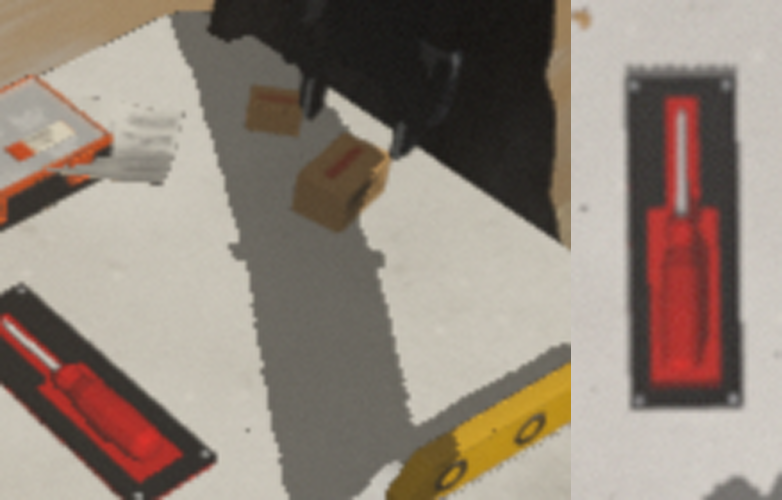

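Red driver is in its pocket. The jaws straddle the larger card box (crop ~(340,180)), clear of the smaller one.

drive_tool(commands=[{"hand": 0.85,"translation": [0,0,-25],"angular": [0,0,0]},{"hand": 0.85,"translation": [0,0,-45],"angular": [0,0,0]},{"hand": 0.85,"translation": [0,0,-58],"angular": [0,0,0]},{"hand": 0.85,"translation": [0,0,-58],"angular": [0,0,0]},{"hand": 0.3,"translation": [0,0,-58],"angular": [0,0,0]},{"hand": 0.3,"translation": [0,0,-58],"angular": [0,0,0]},{"hand": 0.3,"translation": [0,0,-58],"angular": [0,0,0]},{"hand": 0.3,"translation": [0,0,-58],"angular": [0,0,0]},{"hand": 0.3,"translation": [0,0,-58],"angular": [0,0,0]}], force=50)

```text
t: 22.28
eef_pos: [0.5628, -0.3739, 0.0237]
tool_rot: [0.001, 0.63, 0.777, 0.0]
contact_force: [1.8, 0.2, 5.8]
gripper_width: 0.519
grasp_force: 53.3
```

drive_tool(commands=[{"hand": 0.3,"translation": [0,0,10],"angular": [0,0,0]},{"hand": 0.3,"translation": [0,0,40],"angular": [0,0,0]},{"hand": 0.3,"translation": [0,0,80],"angular": [0,0,0]},{"hand": 0.3,"translation": [0,0,100],"angular": [0,0,0]},{"hand": 0.3,"translation": [0,0,100],"angular": [0,0,0]},{"hand": 0.3,"translation": [0,0,100],"angular": [0,0,0]}])

```text
t: 23.02
eef_pos: [0.5601, -0.3733, 0.1205]
tool_rot: [-0.001, 0.63, 0.777, -0.0]
contact_force: [-0.2, 0.4, -3.9]
gripper_width: 0.519
grasp_force: 52.5
```

drive_tool(commands=[{"hand": 0.3,"translation": [-15,50,0],"angular": [0,0,-0.02]},{"hand": 0.3,"translation": [-30,105,0],"angular": [0,0,-0.04]},{"hand": 0.3,"translation": [-40,165,0],"angular": [0,0,-0.06]},{"hand": 0.3,"translation": [-40,225,0],"angular": [0,0,-0.08]},{"hand": 0.3,"translation": [-40,285,0],"angular": [0,0,-0.1]},{"hand": 0.3,"translation": [-40,345,0],"angular": [0,0,-0.12]},{"hand": 0.3,"translation": [-40,405,0],"angular": [0,0,-0.14]},{"hand": 0.3,"translation": [-40,465,0],"angular": [0,0,-0.16]},{"hand": 0.3,"translation": [-40,525,0],"angular": [0,0,-0.18]},{"hand": 0.3,"translation": [-30,585,0],"angular": [0,0,-0.2]},{"hand": 0.3,"translation": [-20,640,0],"angular": [0,0,-0.22]},{"hand": 0.3,"translation": [-10,695,0],"angular": [0,0,-0.226]}])

```text
t: 24.52
eef_pos: [0.5506, 0.3224, 0.1203]
tool_rot: [-0.0, 0.714, 0.701, -0.002]
contact_force: [0.3, 0.6, -3.2]
gripper_width: 0.514
grasp_force: 52.4
```

drive_tool(commands=[{"hand": 0.3,"translation": [6,40,0],"angular": [0,0,0]},{"hand": 0.3,"translation": [12,60,0],"angular": [0,0,0]},{"hand": 0.3,"translation": [12,60,0],"angular": [0,0,0]},{"hand": 0.3,"translation": [12,60,-25],"angular": [0,0,0]},{"hand": 0.3,"translation": [12,60,-55],"angular": [0,0,0]},{"hand": 0.3,"translation": [12,60,-75],"angular": [0,0,0]},{"hand": 0.3,"translation": [12,60,-75],"angular": [0,0,0]},{"hand": 0.3,"translation": [12,60,-75],"angular": [0,0,0]}])

```text
t: 25.52
eef_pos: [0.5639, 0.3815, 0.0481]
tool_rot: [0.0, 0.714, 0.701, 0.001]
contact_force: [0.7, -0.4, -2.7]
gripper_width: 0.52
grasp_force: 52.3
```

Run:
```python
from h import *
im=bot.read_camera("scene")
cv2.imwrite("pics/s8.png",cv2.resize(im[270:420,110:290],(720,600),interpolation=cv2.INTER_CUBIC)[:,:,::-1])
```

```text
(no output)
```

View pics/s8.png

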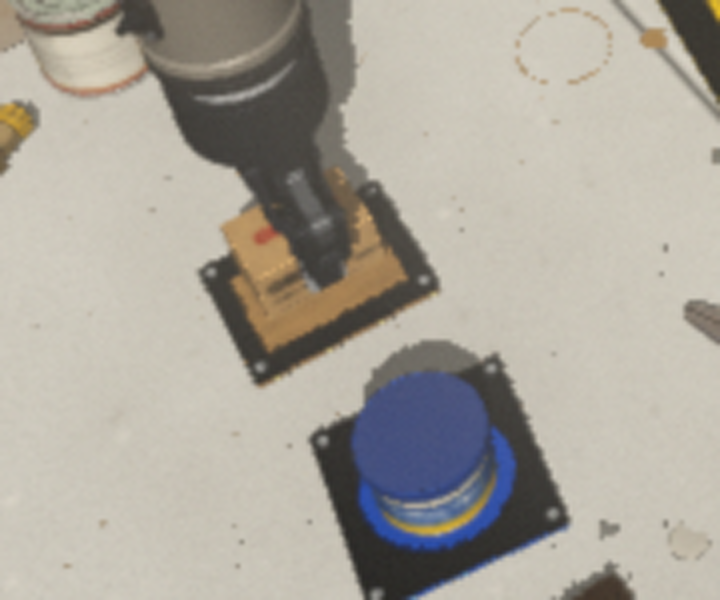

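The box is squared over its brown pocket (crop ~(310,260)); lower to contact.

drive_tool(commands=[{"hand": 0.3,"translation": [0,0,-12],"angular": [0,0,0]},{"hand": 0.3,"translation": [0,0,-18],"angular": [0,0,0]},{"hand": 0.3,"translation": [0,0,-21],"angular": [0,0,0]},{"hand": 0.3,"translation": [0,0,-22],"angular": [0,0,0]},{"hand": 0.3,"translation": [0,0,-22],"angular": [0,0,0]}])

```text
t: 26.2
eef_pos: [0.5631, 0.381, 0.0277]
tool_rot: [0.001, 0.714, 0.701, -0.001]
contact_force: [-7.1, -6.6, 18.0]
gripper_width: 0.519
grasp_force: 54.9
```

drive_tool(commands=[{"hand": 0.6,"translation": [0,0,1],"angular": [0,0,0]},{"hand": 0.75,"translation": [0,0,1],"angular": [0,0,0]},{"hand": 0.75,"translation": [0,0,1],"angular": [0,0,0]},{"hand": 0.75,"translation": [0,0,20],"angular": [0,0,0]},{"hand": 0.75,"translation": [0,0,60],"angular": [0,0,0]},{"hand": 0.75,"translation": [0,0,110],"angular": [0,0,0]},{"hand": 0.75,"translation": [0,-60,130],"angular": [0,0,0]},{"hand": 0.75,"translation": [-40,-110,130],"angular": [0,0,0]},{"hand": 0.75,"translation": [-80,-150,130],"angular": [0,0,0]},{"hand": 0.75,"translation": [-80,-200,130],"angular": [0,0,0]},{"hand": 0.75,"translation": [-80,-250,130],"angular": [0,0,0]},{"hand": 0.75,"translation": [-80,-300,130],"angular": [0,0,0]}])

```text
t: 27.7
eef_pos: [0.4837, 0.0801, 0.1567]
tool_rot: [0.001, 0.713, 0.701, 0.001]
contact_force: [0.5, 0.1, -0.8]
gripper_width: 0.75
grasp_force: 0.0
```

Run:
```python
from h import *
im=bot.read_camera("top"); cv2.imwrite("pics/f1.png",cv2.resize(im[140:360,110:430],(800,550),interpolation=cv2.INTER_CUBIC)[:,:,::-1])
s=bot.read_camera("scene"); cv2.imwrite("pics/f2.png",cv2.resize(s[140:420,110:430],(640,560),interpolation=cv2.INTER_CUBIC)[:,:,::-1])
for q,z in [("screw_box",.045),("filler_tub",.06)]:
    for d in bot.outline_of("top",q)[:3]: print(q,round(d["score"],2),np.round(d["position"]),*rect("top",d["pixels"],z)[:3])
```

```text
screw_box 0.88 [168. 263.] [560.9 375. ] [44.4 81.2] 89.2
screw_box 0.85 [475. 216.] [ 661.3 -392.4] [36.5 44.2] 43.1
filler_tub 0.8 [157. 325.] [410.9 383.5] [61.8 76.6] 89.0
```

View pics/f1.png

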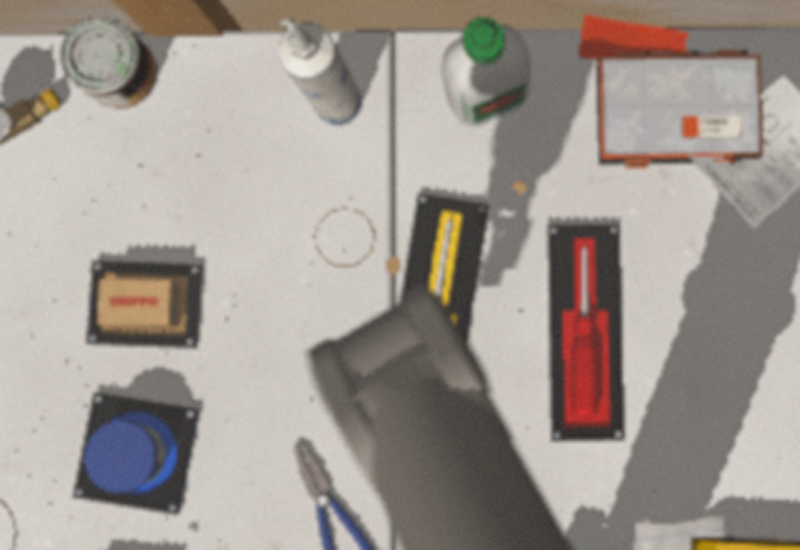

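View pics/f2.png

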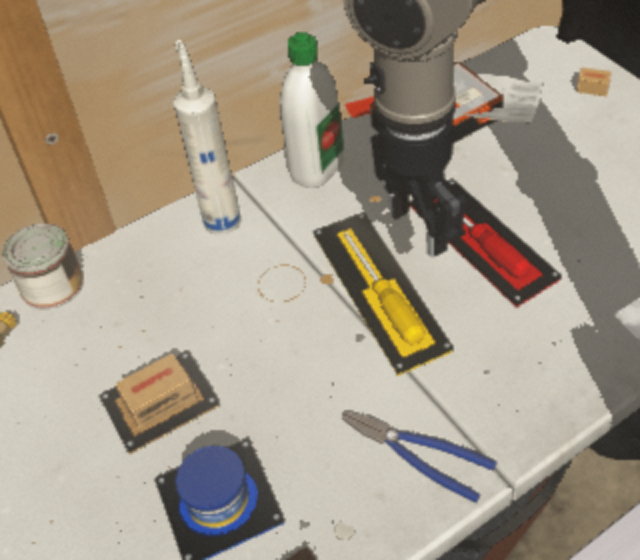

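All four sit in their pockets (f1: box (140,303), tub (125,455), red (586,370); f2: yellow (400,310)), and the bottle and cartridge are untouched.

```bash
python3 -c "
from station import bot
print(bot.hand_in())"
```

```text
the job is handed in; nothing more can be done
None
```

I handed the job in at about 28 s of the 118 s: final pictures show both screwdrivers, the screw box and the filler tub in their own pockets, with the bottle and caulk cartridge still standing and never approached; the hand-in returned no verdict.

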